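# Lock the green candy canister into the sloping counter display

## Robot

A 6-joint arm with a two-finger parallel gripper is mounted at the origin on the work surface. World frame = base frame: x ahead of the robot, y to its left, z up, the work surface at z = 0. Lengths are in m, angles in rad, forces in N, time in s.
With the tool pointing down it reaches from about 0.35 to 0.975 m from the base axis. Payload 17.4 kg.
Tool frame: the origin (TCP) lies on the centre line of the jaws, within the pads' length; the fingertips stand 19 mm ahead of it and the grasp point (between the pads) is the TCP (ctrl.tip_extent is the z of the fingertips in the tool frame, in m); z points along the fingers, y is the line along which they close (so a half turn about z gives the same grasp; the last joint's range is limited). The gripper opens to 85 mm and grips with 20 to 120 N. Pads are 22 mm wide; open, the fingers measure 114 mm over their backs; the gripper's body (76 mm by 85 mm) begins 54 mm behind the grasp point. The pads swing forward as they close: fully open they stand 13 mm farther back than shut.
Start: joints at [1.255, 0.116, 1.442, -0, 1.584, -0.038], TCP at [0.185, 0.649, 0.25] pointing down, gripper open.
Joint ranges: [-2.83, 2.83], [-0.83, 2.19], [0.07, 2.5], [-1.14, 4.28], [0.01, 3], [-2.97, 2.97]. Speed limits (rad/s): [1.89, 1.89, 2.22, 3.14, 3.14, 3.14].

## Interface

Orientations are given as a 3x3 rotation matrix whose columns are the frame's x, y, z axes.
In Python, from rig import ctrl gives the robot as it stands.
- The arm moves only by the tool drive_tool, never from a script. Its argument "plan" is a list of rows, each an object of numbers: "claw": the gripper's target within -1 to 1 (fully open at 1, half-way at 0, shut at -1); "x", "y", "z": the shift along the tool's x, y, z in mm; "rx", "ry", "rz": the turn, a rotation vector about the tool's x, y, z in rad. In form: [{"claw": .., "x": .., "y": .., "z": .., "rx": .., "ry": .., "rz": ..}, ...]. A call has 1 to 5 rows; each row is the pose to reach, as a shift and turn from the pose commanded when the call began, along the tool's axes at that moment; what a row does not reach only later rows make up. A row lasts 1/8 s, in which the tool goes at most 62.5 mm and 10.7 degrees, less where a joint would pass 70% of its speed; a pose out of reach is approached as far as the arm can. A call with a gripper value outside its range is refused whole. The fingers move at their own pace and stop on an object; the grip force is fixed at half the most. Time passes only in rows, so rows that repeat a pose let the fingers close. It gives the time, the measured TCP pose, the force, the opening and the grip force at its end, in the units of the state.
- ctrl.sense(): the state, without advancing time (a new reading comes with each control period).
- ctrl.snapshot(name): name is "side" or "top"; returns the picture (400x640x3 uint8, blue, green, red); there is no depth.
- ctrl.get_calibration(name): a dict with "K" (3x3 intrinsics, pixels), "k1" (the pictures are not rectified: a ray, as slopes to the right and down, at radius r is drawn at 1 + k1 r^2 times it, then the intrinsics apply), "view" (4x4, takes a point from world to camera coordinates). Camera axes: x right, y down, z forward; pixel columns grow to the right and rows downward; lengths in m; the calibration is good to about 2 mm. A picture is of the moment at which its call begins. get_calibration takes no time and is no camera call.
- ctrl.job_done(): hands the job in; it is judged then, once.
The state is a dict: "clock": time; "q": joint angles; "qd": joint speeds; "joint_torque": joint torques, N m; "tool_pos": TCP position; "tcp_rot": TCP orientation; "wrist_force": force on the tool from outside, world axes, zero at the start; "torque": the same for the moment, N m; "grip_width": finger opening in m; "gripper_force": force on a finger pad.
Only numpy, scipy, OpenCV 4.12 (cv2) and the standard library are available. Lean on these libraries where they do the work, as an engineer would, in place of code of your own. Each camera call takes 0.05 s, during which the arm holds its last target. There are 200 camera calls.

## Task

Put the green candy canister, cap up, all the way down into the pocket of the sloping display stand, then swing the stand's hinged steel bar over the cap until it lies fully down in its brass catch. If the bar is in the way of the pocket, swing it up out of the way first. Leave the blue canister, the white jar and the black tub standing where they are.

Things in the scene. Friction and masses are not known exactly. Their poses are not given: they have to be found in the camera images.
- green_canister: Loose lime-green candy canister, about 0.3 kg, standing on the mat: body 60 mm (its x) by 46 mm (its y) by 105 mm tall, black cap 52 by 40 by 20 mm on top (125 mm in all), white label on the two 60 mm wide faces. Origin: centre of its underside; z up to the cap.
- blue_canister: Loose light-blue canister of the same shape and size as the green one; to be left alone. Origin: centre of its underside.
- jar: Loose white round jar with black cap, 72 mm diameter, 110 mm tall; to be left alone. Origin: centre of its underside.
- tub: Loose black round tub, 96 mm diameter at the top, 72 mm tall; to be left alone. Origin: centre of its underside.
- mat: Fixed dark magenta restocking mat, 280 mm (x) by 290 mm (y), 6 mm thick, on which the four loose things stand. Origin: centre of its underside, on the counter.
- stand: Fixed purple foot plate of the display stand, 220 mm (x) by 130 mm (y) by 12 mm, with a small block under the pocket. Origin: centre of its underside. The pocket leans 30 degrees from vertical towards its -x side (the robot's side).
- pocket: Fixed white open pocket leaning 30 degrees. Origin: centre of its inner floor; z: tilted axis, out of the mouth; x: to the hinge side (away from the robot and up); y: across. Inside 67 mm (x) by 55 mm (y), walls 5 mm thick, 62 mm high. A canister fits with its 46 mm side across y, either way round; 63 mm of it stands out, and the lowered bar passes 12 mm above its cap.
- bar (a joint): Angle of the steel bar (rad): 0 = fully down in the catch, parallel to the pocket floor, pointing to pocket -x; grows as its free end swings up (+z) and back (+x); 1.57 = parallel to the pocket's axis; stop at 2.3. Below about 1.8 it is in the way of a gripper at the pocket. Stiff hinge: stays where left, takes about 2 to 3 N at the grip to move.
- bar_hinge (a point): Middle of the bar's hinge axis, which is parallel to pocket y, at pocket (65, 0, 142) mm, on top of a steel post 22 mm wide (y; 34 mm at the hinge pin) at pocket x = 59 to 70 mm that reaches z = 154 mm.
- catch (a point): Where the lowered bar rests: middle of the brass two-pronged catch, at pocket (-53, 0, 142) mm, on a steel post 22 mm wide at pocket x = -49 to -57 mm, 132 mm high. The prongs stand at y = 11 to 17 mm either side, x = -48 to -58 mm, up to z = 153 mm.
- bar_grip (a point): Centre of the red grip at the free end of the bar, 150 mm from the hinge axis. The grip is 34 mm along the bar, 18 mm wide (pocket y) and 14 mm thick; the bar between is 14 mm wide and 10 mm thick. Lowered, the grip lies in front of the catch at pocket (-85, 0, 142) mm with free space below and beside it.
Not all that is in view belongs to the job. There is more than one size of the green_canister; the one meant has the size given above.

How it is judged:
On the way:
1. the green canister is fully down in the pocket while the bar is still raised (x of green_canister in the frame of pocket between -0.012 and 0.012 m and y of green_canister in the frame of pocket between -0.012 and 0.012 m and z of green_canister in the frame of pocket below 0.008 m and angle between the z axis of green_canister and the z axis of pocket, either way round below 0.15 rad and value of joint bar above 0.3 rad), for 0.2 s.
At the end, for the whole second after the job is handed in: Green canister cap up in the pocket: underside within 8 mm of the floor, within 12 mm of centre, axis within 0.15 rad of the pocket's, at rest; bar in its catch (under 0.06 rad); blue canister, jar and tub upright (under 0.2 rad) within 30 mm of where they were (x of green_canister in the frame of pocket between -0.012 and 0.012 m and y of green_canister in the frame of pocket between -0.012 and 0.012 m and z of green_canister in the frame of pocket below 0.008 m and angle between the z axis of green_canister and the z axis of pocket, either way round below 0.15 rad and value of joint bar below 0.06 rad and linear speed of green_canister below 0.02 m/s and distance of each of blue_canister, jar, tub from where it was at the start of the episode below 0.03 m and angle between each of blue_canister, jar, tub's own z axis and vertical below 0.2 rad); the robot touches nothing.
It fails at once if the light-blue canister is shoved more than 30 mm or tipped (distance of blue_canister from where it was at the start of the episode above 0.03 m or angle between blue_canister's own z axis and vertical above 0.35 rad).
It fails at once if the white jar is shoved more than 30 mm or tipped (distance of jar from where it was at the start of the episode above 0.03 m or angle between jar's own z axis and vertical above 0.35 rad).
It fails at once if the black tub is shoved more than 30 mm or tipped (distance of tub from where it was at the start of the episode above 0.03 m or angle between tub's own z axis and vertical above 0.35 rad).
It also fails if it takes over 72 s, if anything falls off the work surface, if the arm or the gripper's body presses on something with over 40 N, if the wrist force passes 120 N, or if a joint passes its speed limit or range.

## Working session

There is one attempt and no reset: what is moved stays moved. The work goes in short steps, Python scripts to look and compute and a tool call to move; the robot and the scene stay as the last step left them, time stands still between calls to the robot, and variables do not carry over. Pictures are saved under pics/ and viewed, at most 10 in all, crops included, and the job is handed in when it is done.

Besides the shell and the picture viewer there is one more tool, called after "Emit:" by a JSON object that holds its "api" and its "payload", one argument or row to a line. drive_tool: Moves the arm, as the interface text tells. Its arguments: {"type":"object","properties":{"plan":{"type":"array","items":{"type":"object","properties":{"claw":{"type":"number"},"x":{"type":"number"},"y":{"type":"number"},"z":{"type":"number"},"rx":{"type":"number"},"ry":{"type":"number"},"rz":{"type":"number"}}}}},"required":["plan"]}

```bash
mkdir -p pics; ls
python3 - <<'E'
from rig import ctrl
import cv2
for n in("side","top"):
    cv2.imwrite(f"pics/{n}0.png",ctrl.snapshot(n)); c=ctrl.get_calibration(n); print(n,c)
s=ctrl.sense(); print(s, ctrl.tip_extent)
E
```

```text
pics
side {'K': array([[510.89029019,   0.        , 316.08011405],
       [  0.        , 510.89029019, 193.7236879 ],
       [  0.        ,   0.        ,   1.        ]]), 'k1': -0.14222087371698683, 'view': array([[ 0.96158714, -0.27416767, -0.01350065, -0.4841322 ],
       [-0.18467888, -0.60976933, -0.77076266,  0.2107854 ],
       [ 0.20308592,  0.74364874, -0.63697932,  1.06213289],
       [ 0.        ,  0.        ,  0.        ,  1.        ]])}
top {'K': array([[439.74883661,   0.        , 320.31929146],
       [  0.        , 439.74883661, 208.08828461],
       [  0.        ,   0.        ,   1.        ]]), 'k1': 0.008232738201468156, 'view': array([[-0.01781689, -0.99957344, -0.02314066,  0.03517102],
       [-0.99703839,  0.01949396, -0.07439375,  0.54335008],
       [ 0.07481312,  0.02174666, -0.99696042,  1.1021805 ],
       [ 0.        ,  0.        ,  0.        ,  1.        ]])}
{'clock': 0.1, 'q': array([ 1.25521154e+00,  1.16442836e-01,  1.44219696e+00, -1.75144331e-05,
        1.58404127e+00, -3.78020635e-02]), 'qd': array([-0.00178725, -0.00300702, -0.00057303, -0.00325651, -0.00071327,
       -0.00089027]), 'joint_torque': array([ 2.04528609e-03, -7.33669496e+01, -6.33775163e+01, -7.60224907e-05,
        5.26153934e-03, -2.94924712e-05]), 'tool_pos': array([0.18506563, 0.64896688, 0.24963369]), 'tcp_rot': array([[-9.61665768e-01,  2.74224083e-01, -3.21163440e-04],
       [ 2.74224270e-01,  9.61665206e-01, -1.04009139e-03],
       [ 2.36335971e-05, -1.08829110e-03, -9.99999408e-01]]), 'wrist_force': array([-0.30627866,  0.43289278, -0.31263145]), 'torque': array([-0.01664357, -0.01780747, -0.05140743]), 'gripper_force': 0.0, 'grip_width': 0.08549238914105242} 0.019
```

View pics/side0.png

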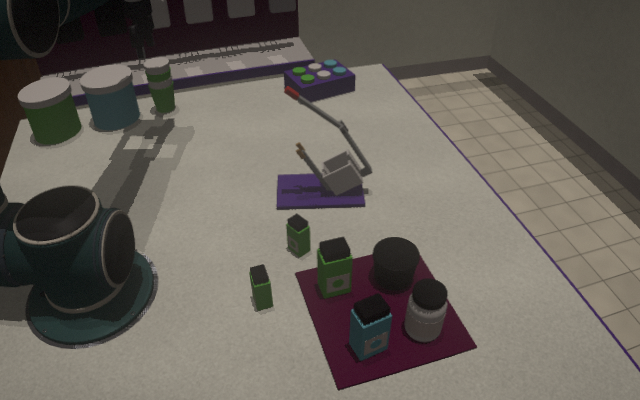

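View pics/top0.png

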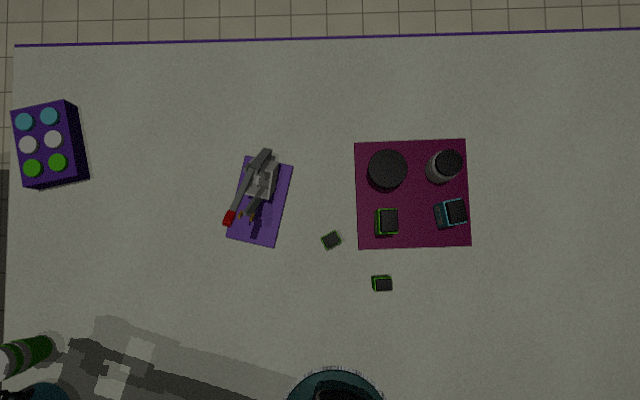

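The top view shows the green canister at (388,222), blue at (452,213), the tub at (387,170), the jar at (445,166) and the stand around (260,200). In the side view the bar is part-raised: hinge (343,126), red grip (291,92).

```bash
cat > h.py <<'E'
import cv2, numpy as np
from rig import ctrl
C={n:ctrl.get_calibration(n) for n in("side","top")}
def ray(n,px):
    c=C[n];px=np.array(px,float).reshape(-1,2)
    d=(px-c["K"][:2,2])/[c["K"][0,0],c["K"][1,1]]
    u=d.copy()
    for _ in range(20): u=d/(1+c["k1"]*(u**2).sum(1,keepdims=True))
    R=c["view"][:3,:3];t=c["view"][:3,3]
    v=np.c_[u,np.ones(len(u))]@R
    return -R.T@t, v/np.linalg.norm(v,axis=1,keepdims=True)
def plane(n,px,z):
    o,v=ray(n,px); return o+v*((z-o[2])/v[:,2:])
def tri(ps,pt):
    o1,v1=ray("side",ps);o2,v2=ray("top",pt);v1=v1[0];v2=v2[0]
    s=np.linalg.lstsq(np.c_[v1,-v2],o2-o1,rcond=None)[0]
    a=o1+s[0]*v1;b=o2+s[1]*v2
    return (a+b)/2,np.linalg.norm(a-b)
def proj(n,P):
    c=C[n];p=np.atleast_2d(P)@c["view"][:3,:3].T+c["view"][:3,3]
    u=p[:,:2]/p[:,2:];u=u*(1+c["k1"]*(u**2).sum(1,keepdims=True))
    return u*[c["K"][0,0],c["K"][1,1]]+c["K"][:2,2]
E
python3 - <<'E'
from h import *
t=cv2.imread("pics/top0.png");s=cv2.imread("pics/side0.png")
def crop(i,x,y,w,h,f): return cv2.convertScaleAbs(cv2.resize(i[y:y+h,x:x+w],None,fx=f,fy=f,interpolation=cv2.INTER_CUBIC),alpha=1.8)
a=crop(t,215,140,90,115,5);b=crop(t,360,190,60,60,5)
d=np.zeros((600,800,3),np.uint8);d[:575,:450]=a;d[:300,460:760]=b;cv2.imwrite("pics/c1.png",d)
cv2.imwrite("pics/c2.png",crop(s,270,80,110,150,4)) 
hs=cv2.cvtColor(t,cv2.COLOR_BGR2HSV)
for n,p in dict(plate=(240,225),mat=(415,200),can=(380,234),cap=(390,222),counter=(300,300)).items(): print(n,hs[p[1],p[0]])
m=cv2.inRange(hs,(118,110,50),(140,255,255));m[:, :215]=0;m[:,310:]=0
pts=cv2.findNonZero(m);print(cv2.boxPoints(cv2.minAreaRect(cv2.convexHull(pts))))
E
```

```text
plate [134 125  90]
mat [163 182  66]
can [ 55 131  33]
cap [20 27 28]
counter [ 28  29 115]
[[215.  38.]
 [309.  38.]
 [309. 247.]
 [215. 247.]]
```

View pics/c1.png

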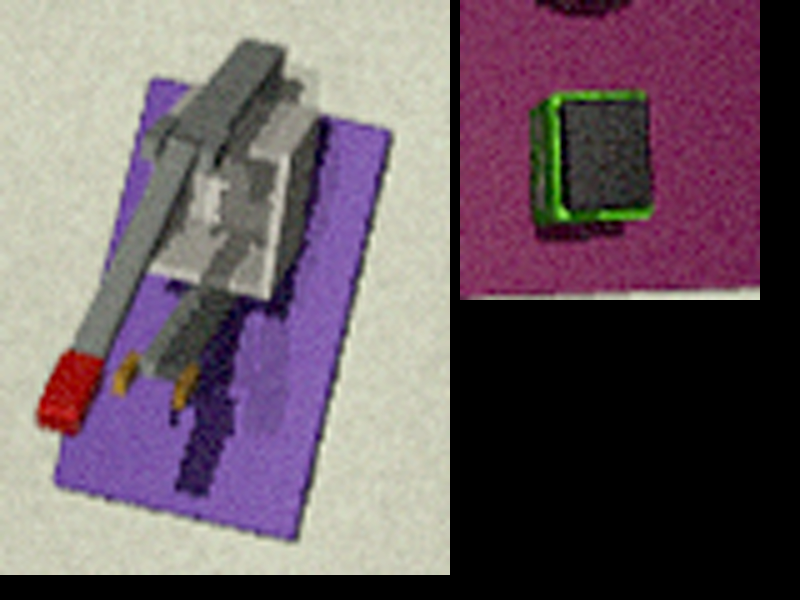

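View pics/c2.png

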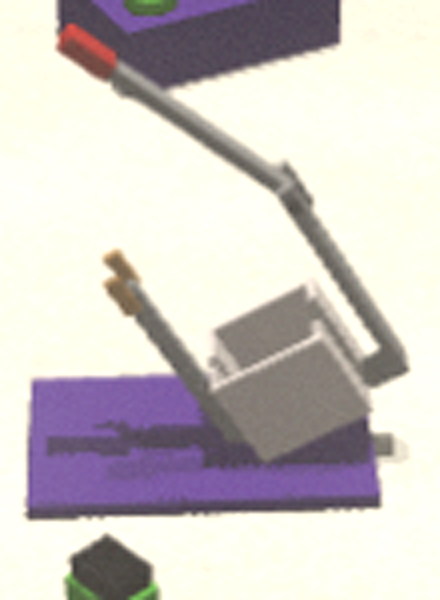

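```bash
cat > m.py <<'E'
from h import *
T=lambda x,y:(x/5+215-.4,y/5+140-.4)
S=lambda x,y:(x/4+270-.4,y/4+80-.4)
c=plane("top",[T(150,78),T(392,130),T(297,540),T(55,487)],.012)[:,:2];print("plate",c.round(4).tolist(),c.mean(0),np.linalg.norm(c-np.roll(c,1,0),axis=1))
u=(c[0]+c[1]-c[2]-c[3]);psi=np.arctan2(u[1],u[0]);print("psi",psi)
cs=plane("side",[S(32,380),S(378,503),S(28,510)],.012);print("side plate",cs)
cy,sy=np.cos(psi),np.sin(psi);Rz=np.array([[cy,-sy,0],[sy,cy,0],[0,0,1]])
k=np.pi/6;Rp=Rz@np.array([[np.cos(k),0,-np.sin(k)],[0,1,0],[np.sin(k),0,np.cos(k)]])
F=dict(rimLN=((215,388),(270,300),(-38.5,-32.5,62)),rimRN=((322,335),(325,120),(38.5,-32.5,62)),rimLF=((213,333),(150,272),(-38.5,32.5,62)),
 prong=((119,280),(157,375),(-53,0,148)),hinge=((293,190),(188,140),(65,0,142)))
O=[]
for n,(s,t,p) in F.items():
    P,e=tri(S(*s),T(*t));o=P-Rp@np.array(p)/1000;O.append(o);print(n,P.round(4),round(e,4),"origin",o.round(4))
print(np.mean(O,0)); print("in stand",Rz.T@(np.mean(O,0)-np.r_[c.mean(0),0]))
P,e=tri(S(87,52),T(70,392));print("grip",P,e)
for o in O[:1]+[np.mean(O,0)]:
    q=Rp.T@(P-o)*1000;d=q-[65,0,142];print(q,np.linalg.norm(d),"bar",np.arctan2(d[2],-d[0]))
X=lambda x,y:((x-460)/5+360-.4,y/5+190-.4)
g=plane("top",[X(565,101),X(649,100),X(650,207),X(565,212)],.131);print("can",g.round(4).tolist(),g.mean(0))
b=plane("top",[X(550,92),X(652,92),X(654,218),X(555,222)],.111);print("body",b.round(4).tolist(),b.mean(0))
E
python3 m.py
```

```text
plate [[0.6866, 0.2201], [0.6565, 0.0941], [0.4454, 0.1457], [0.4748, 0.2702]] [0.56581695 0.18251975] [0.21768901 0.12948335 0.21730812 0.12792795]
psi -0.23588352808346033
side plate [[0.474602   0.26982135 0.012     ]
 [0.65080136 0.08665211 0.012     ]
 [0.44365217 0.14240031 0.012     ]]
rimLN [0.5643 0.1495 0.0738] 0.0023 origin [0.6345 0.1661 0.0394]
rimRN [0.6327 0.1186 0.1228] 0.0202 origin [0.638  0.1507 0.0498]
rimLF [0.5801 0.2089 0.0703] 0.0033 origin [0.6351 0.1622 0.0359]
prong [0.5214 0.1946 0.1326] 0.0048 origin [0.638  0.1666 0.0309]
hinge [0.6209 0.1686 0.1935] 0.0031 origin [0.6352 0.1652 0.0381]
[0.63614342 0.16215136 0.0388067 ]
in stand [ 0.07313914 -0.0033689   0.0388067 ]
grip [0.5074979  0.19871325 0.2867269 ] 0.0011270087241107261
[ 10.16390513   2.04882131 279.74876414] 148.27648833173228 bar 1.1919395317764034
[  8.23512327   5.4846941  281.51904015] 150.72456888242397 bar 1.1843891969135527
can [[0.529, -0.1156, 0.131], [0.5287, -0.1539, 0.131], [0.4797, -0.1529, 0.131], [0.4782, -0.1142, 0.131]] [ 0.50390109 -0.13414231  0.131     ]
body [[0.5347, -0.111, 0.111], [0.5338, -0.1585, 0.111], [0.475, -0.1576, 0.111], [0.474, -0.1117, 0.111]] [ 0.50436422 -0.1347015   0.111     ]
```

```bash
cat > g.py <<'E'
from h import *
from scipy.spatial.transform import Rotation as Ro
def frames(O=(.6355,.1655,.038),psi=-.236):
    k=np.pi/6
    Rp=Ro.from_euler('ZY',[psi,-k]).as_matrix(); return np.array(O),Rp
O,Rp=frames()
Rpk=np.c_[-Rp[:,0],Rp[:,1],-Rp[:,2]]
def down(yaw): # tool pointing down, tool y = world y turned by yaw
    return Ro.from_euler('Z',yaw).as_matrix()@np.diag([-1.,1,-1])
def pk(x,y,z): return O+Rp@np.array([x,y,z])/1000
def rel(p,R,p0=None,R0=None):
    s=ctrl.sense(); p0=s["tool_pos"] if p0 is None else p0; R0=s["tcp_rot"] if R0 is None else R0
    print("shift mm",(R0.T@(np.array(p)-p0)*1000).round(1),"rot",Ro.from_matrix(R0.T@R).as_rotvec().round(4))
def where():
    s=ctrl.sense(); print("t",s["clock"],"pk",(Rp.T@(s["tool_pos"]-O)*1000).round(1),"world",s["tool_pos"].round(4),"w",s["grip_width"],s["gripper_force"])
E
python3 -c "
from g import *
print(Rp);print(pk(-80,0,269));rel(pk(-80,0,269),Rpk)"
```

```text
[[ 8.42020056e-01  2.33815383e-01 -4.86140506e-01]
 [-2.02490062e-01  9.72281012e-01  1.16907692e-01]
 [ 5.00000000e-01  6.93889390e-18  8.66025404e-01]]
[0.4373666  0.21314737 0.23096083]
shift mm [-362.1 -349.9   19. ] rot [-0.012  -0.5236 -0.0405]
```

Emit:
{"api": "drive_tool", "payload": {
  "plan": [
    {"claw": -1,"z": -50},
    {"claw": -1,"x": -40,"y": -40,"z": -60},
    {"claw": -1,"x": -80,"y": -80,"z": -60},
    {"claw": -1,"x": -120,"y": -120,"z": -60},
    {"claw": -1,"x": -160,"y": -160,"z": -60}
  ]
}}

```text
invalid input
```

Emit:
{"api": "drive_tool", "payload": {
  "plan": [
    {"claw": -1,"x": -40,"y": -40,"z": 15,"ry": -0.12},
    {"claw": -1,"x": -80,"y": -80,"z": 30,"rx": -0.006,"ry": -0.26,"rz": -0.02},
    {"claw": -1,"x": -120,"y": -120,"z": 45,"rx": -0.01,"ry": -0.4,"rz": -0.03},
    {"claw": -1,"x": -160,"y": -155,"z": 60,"rx": -0.012,"ry": -0.5236,"rz": -0.0405},
    {"claw": -1,"x": -202,"y": -190,"z": 79,"rx": -0.012,"ry": -0.5236,"rz": -0.0405}
  ]
}}

```text
invalid input
```

```bash
python3 -c "
from g import *
where();rel(pk(-80,0,269),Rpk)"
```

```text
t 0.1 pk [-371.4  364.7  458.8] world [0.1851 0.649  0.2496] w 0.08549238914105242 0.0
shift mm [-362.1 -349.9   19. ] rot [-0.012  -0.5236 -0.0405]
```

Emit:
{"api": "drive_tool", "payload": {
  "plan": [
    {"claw": -1,"x": 0,"y": 0,"z": -50,"rx": 0,"ry": 0,"rz": 0},
    {"claw": -1,"x": -40,"y": -40,"z": -60,"rx": 0,"ry": 0,"rz": 0},
    {"claw": -1,"x": -80,"y": -80,"z": -60,"rx": 0,"ry": 0,"rz": 0},
    {"claw": -1,"x": -120,"y": -120,"z": -60,"rx": 0,"ry": 0,"rz": 0},
    {"claw": -1,"x": -160,"y": -160,"z": -60,"rx": 0,"ry": 0,"rz": 0}
  ]
}}

```text
clock: 0.72
tool_pos: [0.2956, 0.4497, 0.31]
tcp_rot: [[-0.962, 0.274, -0.0], [0.274, 0.962, -0.0], [0.0, -0.0, -1.0]]
wrist_force: [1.2, 1.0, -0.0]
grip_width: 0.0001
gripper_force: 0.0
```

Emit:
{"api": "drive_tool", "payload": {
  "plan": [
    {"claw": -1,"x": -40,"y": -40,"z": 15,"rx": 0,"ry": -0.12,"rz": 0},
    {"claw": -1,"x": -80,"y": -80,"z": 30,"rx": -0.006,"ry": -0.26,"rz": -0.02},
    {"claw": -1,"x": -120,"y": -120,"z": 45,"rx": -0.01,"ry": -0.4,"rz": -0.03},
    {"claw": -1,"x": -160,"y": -155,"z": 60,"rx": -0.012,"ry": -0.5236,"rz": -0.0405},
    {"claw": -1,"x": -202,"y": -190,"z": 79,"rx": -0.012,"ry": -0.5236,"rz": -0.0405}
  ]
}}

```text
clock: 1.35
tool_pos: [0.4369, 0.2124, 0.2304]
tcp_rot: [[-0.841, 0.231, 0.488], [0.2, 0.973, -0.115], [-0.502, 0.001, -0.865]]
wrist_force: [0.9, 0.6, -0.2]
grip_width: 0.0001
gripper_force: 0.0
```

```bash
python3 -c "
from g import *
where();rel(pk(-80,0,269),Rpk)
cv2.imwrite('pics/s1.png',cv2.convertScaleAbs(ctrl.snapshot('side')[40:280,200:520],alpha=1.6))"
```

```text
t 1.35 pk [-80.5  -0.8 268.6] world [0.4369 0.2124 0.2304] w 6.922306805339893e-05 0.0
shift mm [-0.5  0.8 -0.4] rot [0.0021 0.0022 0.0019]
```

View pics/s1.png

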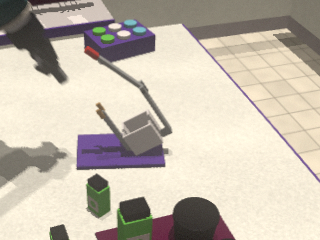

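The tool is at the left of the bar, and the tips are level with the red grip at crop (92,52). Now I push.

Emit:
{"api": "drive_tool", "payload": {
  "plan": [
    {"claw": -1,"x": -30,"y": 0,"z": 0,"rx": 0,"ry": 0,"rz": 0},
    {"claw": -1,"x": -55,"y": 0,"z": 0,"rx": 0,"ry": 0,"rz": 0},
    {"claw": -1,"x": -75,"y": 0,"z": 0,"rx": 0,"ry": 0,"rz": 0},
    {"claw": -1,"x": -95,"y": 0,"z": 0,"rx": 0,"ry": 0,"rz": 0},
    {"claw": -1,"x": -115,"y": 0,"z": 0,"rx": 0,"ry": 0,"rz": 0}
  ]
}}

```text
clock: 2.02
tool_pos: [0.5348, 0.1899, 0.2891]
tcp_rot: [[-0.842, 0.234, 0.486], [0.203, 0.972, -0.116], [-0.5, 0.001, -0.866]]
wrist_force: [-2.1, 1.1, -0.8]
grip_width: 0.0
gripper_force: 0.0
```

Emit:
{"api": "drive_tool", "payload": {
  "plan": [
    {"claw": -1,"x": -20,"y": 0,"z": 0,"rx": 0,"ry": 0,"rz": 0},
    {"claw": -1,"x": -40,"y": 0,"z": 0,"rx": 0,"ry": 0,"rz": 0},
    {"claw": -1,"x": -60,"y": 0,"z": 0,"rx": 0,"ry": 0,"rz": 0},
    {"claw": -1,"x": -75,"y": 0,"z": 0,"rx": 0,"ry": 0,"rz": 0},
    {"claw": -1,"x": -83,"y": 0,"z": 0,"rx": 0,"ry": 0,"rz": 0}
  ]
}}

```text
clock: 2.65
tool_pos: [0.6046, 0.1729, 0.3305]
tcp_rot: [[-0.842, 0.234, 0.486], [0.203, 0.972, -0.116], [-0.5, 0.001, -0.866]]
wrist_force: [-1.7, 1.2, -3.8]
grip_width: -0.0004
gripper_force: 1.7
```

```bash
python3 -c "
from g import *
where()
a=ctrl.snapshot('side')[40:280,200:520];b=ctrl.snapshot('top')[80:320,200:520]
cv2.imwrite('pics/s2.png',cv2.convertScaleAbs(np.hstack([a,b]),alpha=1.6))"
```

```text
t 2.65 pk [118.7  -0.  269.2] world [0.6046 0.1729 0.3305] w -0.00038709564288938193 1.707731362839695
```

View pics/s2.png

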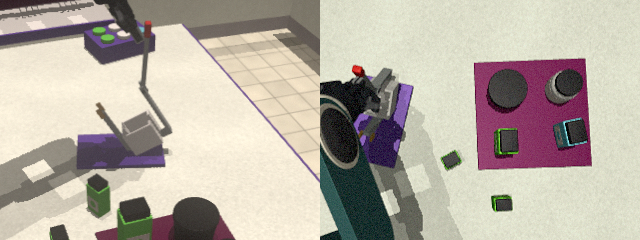

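The bar is now nearly vertical, with its grip at crop (147,28), so about 2.1 rad. Next I back off and go to the canister.

```bash
python3 -c "
from g import *
rel((.504,-.1345,.2),down(0),pk(58.7,0,309.2),Rpk)"
```

```text
shift mm [  27.7 -322.4  140. ] rot [-0.0618  0.5211 -0.2306]
```

Emit:
{"api": "drive_tool", "payload": {
  "plan": [
    {"claw": -1,"x": 30,"y": 0,"z": -10,"rx": 0,"ry": 0,"rz": 0},
    {"claw": -1,"x": 60,"y": 0,"z": -40,"rx": 0,"ry": 0,"rz": 0},
    {"claw": -1,"x": 60,"y": 0,"z": -40,"rx": 0,"ry": 0,"rz": 0}
  ]
}}

```text
clock: 3.12
tool_pos: [0.5324, 0.1907, 0.3367]
tcp_rot: [[-0.841, 0.232, 0.489], [0.202, 0.973, -0.114], [-0.502, 0.003, -0.865]]
wrist_force: [0.2, -0.3, -0.4]
grip_width: -0.0002
gripper_force: 0.0
```

Emit:
{"api": "drive_tool", "payload": {
  "plan": [
    {"claw": 1,"x": 5,"y": -55,"z": 0,"rx": -0.01,"ry": 0.09,"rz": -0.04},
    {"claw": 1,"x": 10,"y": -110,"z": 20,"rx": -0.02,"ry": 0.2,"rz": -0.09},
    {"claw": 1,"x": 15,"y": -165,"z": 40,"rx": -0.035,"ry": 0.32,"rz": -0.14},
    {"claw": 1,"x": 20,"y": -220,"z": 60,"rx": -0.05,"ry": 0.42,"rz": -0.19},
    {"claw": 1,"x": 25,"y": -275,"z": 80,"rx": -0.0618,"ry": 0.5211,"rz": -0.2306}
  ]
}}

```text
clock: 3.75
tool_pos: [0.4872, -0.0839, 0.2525]
tcp_rot: [[-1.0, -0.001, -0.001], [-0.001, 1.0, 0.002], [0.001, 0.002, -1.0]]
wrist_force: [0.1, -0.4, -0.3]
grip_width: 0.0855
gripper_force: 0.0
```

```bash
python3 -c "
from g import *
where();rel((.504,-.1345,.2),down(0))"
```

```text
t 3.75 pk [  32.9 -277.2  228.7] world [ 0.4872 -0.0839  0.2525] w 0.08547595379076535 0.0
shift mm [-16.8 -50.7  52.4] rot [ 0.002  -0.0012  0.0009]
```

Emit:
{"api": "drive_tool", "payload": {
  "plan": [
    {"claw": 1,"x": -17,"y": -51,"z": 20,"rx": 0.002,"ry": -0.001,"rz": 0.001},
    {"claw": 1,"x": -17,"y": -51,"z": 60,"rx": 0.002,"ry": -0.001,"rz": 0.001},
    {"claw": 1,"x": -17,"y": -51,"z": 110,"rx": 0.002,"ry": -0.001,"rz": 0.001},
    {"claw": 1,"x": -17,"y": -51,"z": 154,"rx": 0.002,"ry": -0.001,"rz": 0.001},
    {"claw": 1,"x": -17,"y": -51,"z": 154,"rx": 0.002,"ry": -0.001,"rz": 0.001}
  ]
}}

```text
clock: 4.38
tool_pos: [0.5032, -0.1323, 0.0958]
tcp_rot: [[-1.0, 0.001, -0.004], [0.001, 1.0, 0.0], [0.004, 0.0, -1.0]]
wrist_force: [-0.0, -0.0, 1.0]
grip_width: 0.0855
gripper_force: 0.0
```

Emit:
{"api": "drive_tool", "payload": {
  "plan": [
    {"claw": -1,"x": 0,"y": 0,"z": 0,"rx": 0,"ry": 0,"rz": 0},
    {"claw": -1,"x": 0,"y": 0,"z": 0,"rx": 0,"ry": 0,"rz": 0},
    {"claw": -1,"x": 0,"y": 0,"z": 0,"rx": 0,"ry": 0,"rz": 0},
    {"claw": -1,"x": 0,"y": 0,"z": 0,"rx": 0,"ry": 0,"rz": 0},
    {"claw": -1,"x": 0,"y": 0,"z": 0,"rx": 0,"ry": 0,"rz": 0}
  ]
}}

```text
clock: 5.0
tool_pos: [0.5055, -0.133, 0.1011]
tcp_rot: [[-1.0, 0.001, 0.004], [0.001, 1.0, -0.002], [-0.004, -0.002, -1.0]]
wrist_force: [-0.6, -1.5, 7.3]
grip_width: 0.0449
gripper_force: 61.0
```

Emit:
{"api": "drive_tool", "payload": {
  "plan": [
    {"claw": -1,"x": 0,"y": 0,"z": -15,"rx": 0,"ry": 0,"rz": 0},
    {"claw": -1,"x": 0,"y": 0,"z": -60,"rx": 0,"ry": 0,"rz": 0},
    {"claw": -1,"x": 0,"y": 0,"z": -110,"rx": 0,"ry": 0,"rz": 0},
    {"claw": -1,"x": 0,"y": 0,"z": -160,"rx": 0,"ry": 0,"rz": 0},
    {"claw": -1,"x": 0,"y": 0,"z": -200,"rx": 0,"ry": 0,"rz": 0}
  ]
}}

```text
clock: 5.62
tool_pos: [0.5041, -0.1322, 0.3025]
tcp_rot: [[-1.0, 0.001, 0.004], [0.001, 1.0, -0.002], [-0.004, -0.002, -1.0]]
wrist_force: [0.4, -0.5, -3.4]
grip_width: 0.0453
gripper_force: 62.3
```

```bash
python3 -c "
from g import *
where()
rel(pk(0,0,180),Rpk)
a=ctrl.snapshot('side')[40:340,200:520];b=ctrl.snapshot('top')[80:380,200:520]
cv2.imwrite('pics/s3.png',cv2.convertScaleAbs(np.hstack([a,b]),alpha=1.6))"
```

```text
t 5.625 pk [  81.9 -320.2  258.1] world [ 0.5041 -0.1322  0.3025] w 0.04533809479161654 62.27425575256348
shift mm [-43.2 318.9 108.2] rot [ 0.0604 -0.5173  0.23  ]
```

View pics/s3.png

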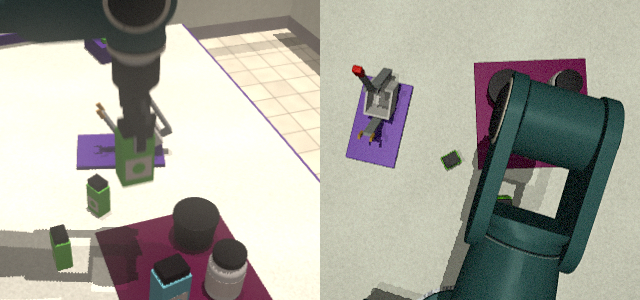

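The canister is held (grip 45 mm, 62 N), its neighbours are undisturbed, and the bar is clear of the pocket. I save a top crop of the pocket, then carry the canister over.

```bash
python3 -c "
from g import *
cv2.imwrite('pics/topfull.png',ctrl.snapshot('top'))"
```

Emit:
{"api": "drive_tool", "payload": {
  "plan": [
    {"claw": -1,"x": 6,"y": 36,"z": 6,"rx": 0.01,"ry": -0.1,"rz": 0.046},
    {"claw": -1,"x": 12,"y": 72,"z": 14,"rx": 0.02,"ry": -0.21,"rz": 0.09},
    {"claw": -1,"x": 18,"y": 108,"z": 22,"rx": 0.035,"ry": -0.31,"rz": 0.14},
    {"claw": -1,"x": 24,"y": 145,"z": 30,"rx": 0.05,"ry": -0.42,"rz": 0.185},
    {"claw": -1,"x": 31,"y": 182,"z": 39,"rx": 0.0604,"ry": -0.5173,"rz": 0.23}
  ]
}}

```text
clock: 6.4
tool_pos: [0.4727, 0.0505, 0.2585]
tcp_rot: [[-0.841, 0.236, 0.486], [0.205, 0.972, -0.117], [-0.5, 0.001, -0.866]]
wrist_force: [0.7, 0.4, -3.4]
grip_width: 0.0454
gripper_force: 62.5
```

```bash
python3 -c "
from g import *
where();rel(pk(0,0,190),Rpk)"
```

```text
t 6.4 pk [  -3.5 -149.9  256.7] world [0.4727 0.0505 0.2585] w 0.04539724179317225 62.52335071563721
shift mm [ -3.2 149.9  66.7] rot [ 0.0002  0.0002 -0.0023]
```

Emit:
{"api": "drive_tool", "payload": {
  "plan": [
    {"claw": -1,"x": -3,"y": 50,"z": 0,"rx": 0,"ry": 0,"rz": -0.002},
    {"claw": -1,"x": -3,"y": 105,"z": 0,"rx": 0,"ry": 0,"rz": -0.002},
    {"claw": -1,"x": -3,"y": 150,"z": 20,"rx": 0,"ry": 0,"rz": -0.002},
    {"claw": -1,"x": -3,"y": 150,"z": 67,"rx": 0,"ry": 0,"rz": -0.002},
    {"claw": -1,"x": -3,"y": 150,"z": 72,"rx": 0,"ry": 0,"rz": -0.002}
  ]
}}

```text
clock: 7.02
tool_pos: [0.5451, 0.1862, 0.1939]
tcp_rot: [[-0.847, 0.232, 0.478], [0.2, 0.973, -0.119], [-0.493, -0.005, -0.87]]
wrist_force: [-0.9, -0.1, -2.2]
grip_width: 0.0447
gripper_force: 63.0
```

```bash
python3 -c "
from g import *
where()
a=ctrl.snapshot('side');cv2.imwrite('pics/sidehov.png',a)
b=cv2.imread('pics/topfull.png')
f=lambda i,x,y,w,h,k:cv2.resize(i[y:y+h,x:x+w],None,fx=k,fy=k,interpolation=cv2.INTER_CUBIC)
cv2.imwrite('pics/c3.png',cv2.convertScaleAbs(np.hstack([f(a,290,90,100,120,5)[:600,:400],f(b,235,145,50,75,8)]),alpha=1.7))"
```

```text
t 7.025 pk [ -2.4  -1.1 181.4] world [0.5451 0.1862 0.1939] w 0.04474291548187792 63.029383420944214
```

View pics/c3.png

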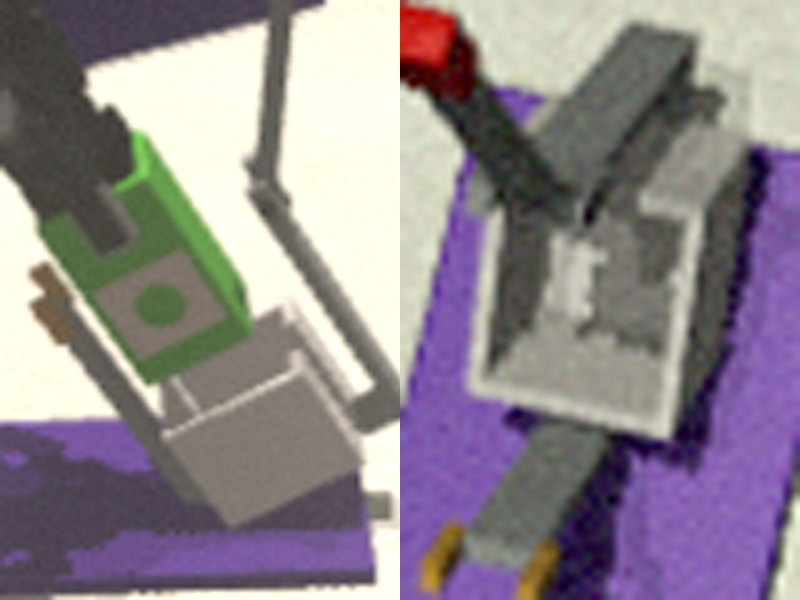

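The side crop shows the canister (bottom edge from (150,383) to (250,332)) just above the mouth, whose near rim runs (163,435) to (305,365). I compare the predicted and seen corners.

```bash
python3 -c "
from g import *
cn=[(-38.5,-32.5,62),(38.5,-32.5,62),(-38.5,32.5,62),(38.5,32.5,62),(-53,14,153),(-53,-14,153)]
P=np.array([pk(*c) for c in cn])
print('side',((proj('side',P)-[290,90]+.4)*5).round(0).tolist())
print('top',((proj('top',P)-[235,145]+.44)*8+[400,0]).round(0).tolist())
s=ctrl.sense();R=s['tcp_rot'];p=s['tool_pos']
B=np.array([p+R@(np.array([a,b,95])/1000) for a,b in((30,-23),(-30,-23),(-30,23))])
print('can side',((proj('side',B)-[290,90]+.4)*5).round(0).tolist(), (Rp.T@(B-O).T*1000).T.round(1).tolist())
rel(pk(0,0,170),Rpk)
"
```

```text
side [[169.0, 438.0], [308.0, 369.0], [162.0, 359.0], [295.0, 292.0], [43.0, 266.0], [44.0, 299.0]]
top [[676.0, 434.0], [708.0, 202.0], [469.0, 388.0], [495.0, 156.0], [436.0, 573.0], [532.0, 594.0]]
can side [[153.0, 386.0], [262.0, 331.0], [254.0, 277.0]] [[-31.7, -24.5, 88.1], [28.3, -24.3, 87.7], [28.2, 21.7, 87.6]]
shift mm [-1.3  1.2 12.8] rot [-0.0026 -0.0063  0.0028]
```

Emit:
{"api": "drive_tool", "payload": {
  "plan": [
    {"claw": -1,"x": -2,"y": 1,"z": 0,"rx": -0.002,"ry": -0.005,"rz": 0.002},
    {"claw": -1,"x": -2,"y": 1,"z": 8,"rx": -0.002,"ry": -0.005,"rz": 0.002},
    {"claw": -1,"x": -2,"y": 1,"z": 18,"rx": -0.002,"ry": -0.005,"rz": 0.002},
    {"claw": -1,"x": -2,"y": 1,"z": 28,"rx": -0.002,"ry": -0.005,"rz": 0.002},
    {"claw": -1,"x": -2,"y": 1,"z": 36,"rx": -0.002,"ry": -0.005,"rz": 0.002}
  ]
}}

```text
clock: 7.7
tool_pos: [0.5655, 0.183, 0.1681]
tcp_rot: [[-0.841, 0.233, 0.489], [0.203, 0.972, -0.115], [-0.502, 0.002, -0.865]]
wrist_force: [-3.2, 0.8, -3.5]
grip_width: 0.045
gripper_force: 64.7
```

```bash
python3 -c "
from g import *
where();s=ctrl.sense();print(Rp.T@s['wrist_force'],s['torque']);rel(pk(0,0,97),Rpk)"
```

```text
t 7.7 pk [  2.6   0.6 148.7] world [0.5655 0.183  0.1681] w 0.04499407958221717 64.67011570930481
[-4.55429004 -0.0092518  -1.39596516] [ 0.25880508  1.04696197 -0.11511076]
shift mm [ 2.7 -0.7 51.7] rot [ 0.0023  0.0022 -0.0005]
```

Emit:
{"api": "drive_tool", "payload": {
  "plan": [
    {"claw": -1,"x": 3,"y": 0,"z": 5,"rx": 0,"ry": 0,"rz": 0},
    {"claw": -1,"x": 3,"y": 0,"z": 15,"rx": 0,"ry": 0,"rz": 0},
    {"claw": -1,"x": 3,"y": 0,"z": 25,"rx": 0,"ry": 0,"rz": 0},
    {"claw": -1,"x": 3,"y": 0,"z": 35,"rx": 0,"ry": 0,"rz": 0},
    {"claw": -1,"x": 3,"y": 0,"z": 40,"rx": 0,"ry": 0,"rz": 0}
  ]
}}

```text
clock: 8.32
tool_pos: [0.5826, 0.1787, 0.1314]
tcp_rot: [[-0.841, 0.233, 0.488], [0.202, 0.972, -0.116], [-0.502, 0.001, -0.865]]
wrist_force: [0.0, -0.4, -1.9]
grip_width: 0.045
gripper_force: 64.5
```

```bash
python3 -c "
from g import *
where();s=ctrl.sense();print(Rp.T@s['wrist_force'],s['torque']);rel(pk(0,0,97),Rpk)"
```

```text
t 8.325 pk [ -0.5   0.4 108.2] world [0.5826 0.1787 0.1314] w 0.04502979442647916 64.49824690818787
[-0.8811472  -0.35019018 -1.70685285] [ 0.16878891  0.46717306 -0.0096    ]
shift mm [-0.5 -0.4 11.2] rot [ 0.0015  0.0019 -0.0001]
```

Going in freely. I continue down in small steps until it touches the floor.

Emit:
{"api": "drive_tool", "payload": {
  "plan": [
    {"claw": -1,"x": 0,"y": 0,"z": 4,"rx": 0,"ry": 0,"rz": 0},
    {"claw": -1,"x": 0,"y": 0,"z": 7,"rx": 0,"ry": 0,"rz": 0},
    {"claw": -1,"x": 0,"y": 0,"z": 9,"rx": 0,"ry": 0,"rz": 0},
    {"claw": -1,"x": 0,"y": 0,"z": 11,"rx": 0,"ry": 0,"rz": 0},
    {"claw": -1,"x": 0,"y": 0,"z": 11,"rx": 0,"ry": 0,"rz": 0}
  ]
}}

```text
clock: 8.95
tool_pos: [0.5878, 0.1776, 0.1228]
tcp_rot: [[-0.841, 0.233, 0.489], [0.202, 0.972, -0.116], [-0.502, 0.002, -0.865]]
wrist_force: [0.4, -0.6, -2.8]
grip_width: 0.0451
gripper_force: 64.5
```

```bash
python3 -c "
from g import *
where();s=ctrl.sense();print(Rp.T@s['wrist_force'],s['torque'])"
```

```text
t 8.95 pk [-0.3  0.6 98. ] world [0.5878 0.1776 0.1228] w 0.045053934209543754 64.49820399284363
[-0.94120996 -0.48374879 -2.63781952] [ 0.10532655  0.51303678 -0.0277819 ]
```

Emit:
{"api": "drive_tool", "payload": {
  "plan": [
    {"claw": -1,"x": 0,"y": 0,"z": 2,"rx": 0,"ry": 0,"rz": 0},
    {"claw": -1,"x": 0,"y": 0,"z": 3,"rx": 0,"ry": 0,"rz": 0},
    {"claw": -1,"x": 0,"y": 0,"z": 4,"rx": 0,"ry": 0,"rz": 0},
    {"claw": -1,"x": 0,"y": 0,"z": 4,"rx": 0,"ry": 0,"rz": 0}
  ]
}}

```text
clock: 9.45
tool_pos: [0.5898, 0.1771, 0.1193]
tcp_rot: [[-0.841, 0.233, 0.489], [0.202, 0.972, -0.116], [-0.502, 0.002, -0.865]]
wrist_force: [1.1, -0.0, -2.4]
grip_width: 0.0447
gripper_force: 64.6
```

```bash
python3 -c "
from g import *
where();s=ctrl.sense();print(Rp.T@s['wrist_force'],s['torque'])"
```

```text
t 9.45 pk [-0.2  0.6 94. ] world [0.5898 0.1771 0.1193] w 0.04472521935160505 64.5557963848114
[-0.28079354  0.24680585 -2.63431548] [0.13274336 0.48660966 0.00937362]
```

Emit:
{"api": "drive_tool", "payload": {
  "plan": [
    {"claw": -1,"x": 0,"y": 0,"z": 1,"rx": 0,"ry": 0,"rz": 0},
    {"claw": -1,"x": 0,"y": 0,"z": 2,"rx": 0,"ry": 0,"rz": 0},
    {"claw": -1,"x": 0,"y": 0,"z": 3,"rx": 0,"ry": 0,"rz": 0},
    {"claw": -1,"x": 0,"y": 0,"z": 3,"rx": 0,"ry": 0,"rz": 0}
  ]
}}

```text
clock: 9.95
tool_pos: [0.5907, 0.1768, 0.1195]
tcp_rot: [[-0.84, 0.234, 0.489], [0.203, 0.972, -0.116], [-0.502, 0.002, -0.865]]
wrist_force: [-43.7, -5.6, 34.7]
grip_width: 0.0451
gripper_force: 71.3
```

```bash
python3 -c "
from g import *
where();s=ctrl.sense();print(Rp.T@s['wrist_force'],s['torque'])"
```

```text
t 9.95 pk [ 0.8  0.5 93.7] world [0.5907 0.1768 0.1195] w 0.0450915007617493 71.3004219532013
[-18.26940762 -15.64309891  50.64187568] [-1.57628463  3.99183417 -1.50743274]
```

Floor reached (50 N at z about 94). I relax and release, then retract along the axis.

Emit:
{"api": "drive_tool", "payload": {
  "plan": [
    {"claw": -1,"x": 0,"y": 0,"z": -2,"rx": 0,"ry": 0,"rz": 0},
    {"claw": -1,"x": 0,"y": 0,"z": -2.5,"rx": 0,"ry": 0,"rz": 0},
    {"claw": 0.7,"x": 0,"y": 0,"z": -2.5,"rx": 0,"ry": 0,"rz": 0},
    {"claw": 0.7,"x": 0,"y": 0,"z": -2.5,"rx": 0,"ry": 0,"rz": 0},
    {"claw": 0.7,"x": 0,"y": 0,"z": -2.5,"rx": 0,"ry": 0,"rz": 0}
  ]
}}

```text
clock: 10.58
tool_pos: [0.5901, 0.1771, 0.119]
tcp_rot: [[-0.841, 0.233, 0.489], [0.202, 0.972, -0.115], [-0.502, 0.002, -0.865]]
wrist_force: [0.1, -0.5, -1.0]
grip_width: 0.0727
gripper_force: 0.0
```

Emit:
{"api": "drive_tool", "payload": {
  "plan": [
    {"claw": 0.7,"x": 0,"y": 0,"z": -25,"rx": 0,"ry": 0,"rz": 0},
    {"claw": 0.7,"x": 0,"y": 0,"z": -60,"rx": 0,"ry": 0,"rz": 0},
    {"claw": 0.7,"x": 0,"y": 0,"z": -110,"rx": 0,"ry": 0,"rz": 0},
    {"claw": -1,"x": 0,"y": 0,"z": -165,"rx": 0,"ry": 0,"rz": 0},
    {"claw": -1,"x": 0,"y": 0,"z": -220,"rx": 0,"ry": 0,"rz": 0}
  ]
}}

```text
clock: 11.2
tool_pos: [0.4814, 0.2024, 0.3108]
tcp_rot: [[-0.841, 0.233, 0.489], [0.203, 0.972, -0.115], [-0.502, 0.002, -0.865]]
wrist_force: [-0.6, 0.8, -0.6]
grip_width: 0.037
gripper_force: 0.0
```

```bash
python3 -c "
from g import *
where()
a=ctrl.snapshot('side');cv2.imwrite('pics/s5.png',a)
b=ctrl.snapshot('top')
f=lambda i,x,y,w,h,k:cv2.resize(i[y:y+h,x:x+w],None,fx=k,fy=k,interpolation=cv2.INTER_CUBIC)
cv2.imwrite('pics/c4.png',cv2.convertScaleAbs(np.hstack([f(a,270,60,130,150,4)[:600,:520],cv2.copyMakeBorder(b[80:320,200:480],0,360,0,0,0)]),alpha=1.7))"
```

```text
t 11.2 pk [-8.000e-01 -1.000e-01  3.155e+02] world [0.4814 0.2024 0.3108] w 0.03698320517804405 0.0
```

View pics/c4.png

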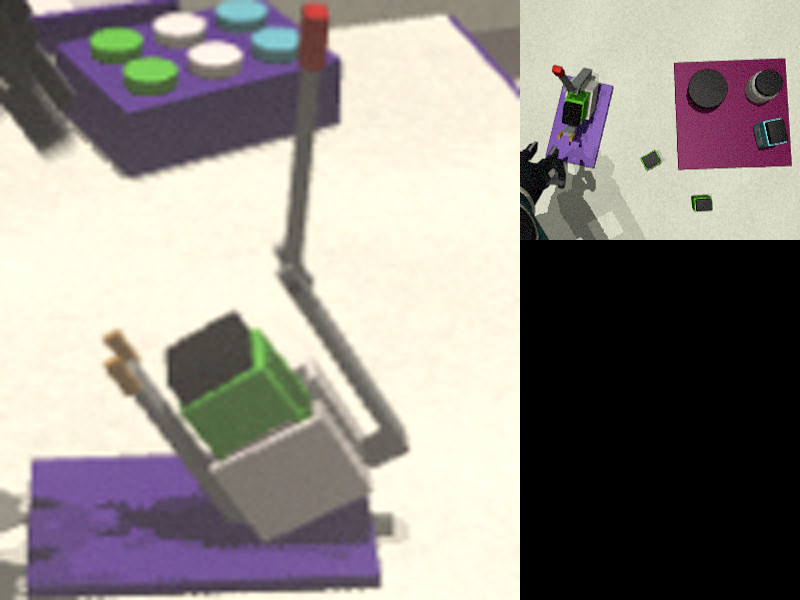

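The canister is seated: its green body meets the rim at crop (210,460), cap up, and the bar stands at about 2.1 rad with the grip at (313,38). The other items are unmoved. Now I pass over the bar to its far side.

Emit:
{"api": "drive_tool", "payload": {
  "plan": [
    {"claw": -1,"x": 0,"y": 0,"z": -40,"rx": 0,"ry": 0,"rz": 0},
    {"claw": -1,"x": -55,"y": 0,"z": -40,"rx": 0,"ry": 0,"rz": 0},
    {"claw": -1,"x": -110,"y": 0,"z": -40,"rx": 0,"ry": 0,"rz": 0},
    {"claw": -1,"x": -165,"y": 0,"z": -40,"rx": 0,"ry": 0,"rz": 0},
    {"claw": -1,"x": -205,"y": 0,"z": -40,"rx": 0,"ry": 0,"rz": 0}
  ]
}}

```text
clock: 11.92
tool_pos: [0.6373, 0.1648, 0.4471]
tcp_rot: [[-0.841, 0.234, 0.489], [0.203, 0.972, -0.116], [-0.502, 0.002, -0.865]]
wrist_force: [-0.8, 0.7, -0.3]
grip_width: 0.0001
gripper_force: 0.0
```

```bash
cat > bar.py <<'E'
from g import *
where()
def red(n,a):
    h=cv2.cvtColor(a,cv2.COLOR_BGR2HSV);m=cv2.inRange(h,(0,150,50),(6,255,255))|cv2.inRange(h,(174,150,50),(180,255,255))
    k,_,st,c=cv2.connectedComponentsWithStats(m);i=1+np.argmax(st[1:,4]);print(n,c[i].round(1),st[i]);return c[i]
try:
    P,e=tri(red('side',ctrl.snapshot('side')),red('top',ctrl.snapshot('top')))
    q=Rp.T@(P-O)*1000;d=q-[65,0,142];print("grip",q.round(1),"err",e.round(4),"r",np.linalg.norm(d).round(1),"bar",np.arctan2(d[2],-d[0]))
except Exception as x: print(x)
E
python3 bar.py
```

```text
t 11.925 pk [ 2.062e+02 -3.000e-01  3.533e+02] world [0.6373 0.1648 0.4471] w 7.698089049558235e-05 0.0
attempt to get argmax of an empty sequence
```

Emit:
{"api": "drive_tool", "payload": {
  "plan": [
    {"claw": -1,"x": 0,"y": 0,"z": 40,"rx": 0,"ry": 0,"rz": 0},
    {"claw": -1,"x": 0,"y": 0,"z": 78,"rx": 0,"ry": 0,"rz": 0},
    {"claw": -1,"x": 25,"y": 0,"z": 78,"rx": 0,"ry": 0,"rz": 0},
    {"claw": -1,"x": 50,"y": 0,"z": 74,"rx": 0,"ry": 0,"rz": 0},
    {"claw": -1,"x": 75,"y": 0,"z": 70,"rx": 0,"ry": 0,"rz": 0}
  ]
}}

```text
clock: 12.6
tool_pos: [0.6061, 0.1726, 0.348]
tcp_rot: [[-0.84, 0.233, 0.489], [0.203, 0.972, -0.116], [-0.503, 0.002, -0.864]]
wrist_force: [1.1, 1.1, 2.8]
grip_width: 0.0001
gripper_force: 1.1
```

```bash
sed -i 's/(0,150,50),(6,/(0,130,30),(8,/;s/(174,150,50)/(172,130,30)/' bar.py; python3 bar.py
```

```text
t 12.6 pk [1.288e+02 1.000e-01 2.836e+02] world [0.6061 0.1726 0.348 ] w 6.276421880879964e-05 1.0650487162638456
side [328.5  68. ] [328  68   2   1   2]
top [405. 160.] [405 160   1   1   1]
grip [ 199.9 -284.2  406.8] err 0.0768 r 411.2 bar 2.042018413614352
```

Contact at about 3 N. I follow the arc.

Emit:
{"api": "drive_tool", "payload": {
  "plan": [
    {"claw": -1,"x": 42,"y": 0,"z": -14,"rx": 0,"ry": 0,"rz": 0},
    {"claw": -1,"x": 86,"y": 0,"z": -21,"rx": 0,"ry": 0,"rz": 0},
    {"claw": -1,"x": 115,"y": 0,"z": -14,"rx": 0,"ry": 0,"rz": 0},
    {"claw": -1,"x": 141,"y": 0,"z": 1,"rx": 0,"ry": 0,"rz": 0},
    {"claw": -1,"x": 163,"y": 0,"z": 21,"rx": 0,"ry": 0,"rz": 0}
  ]
}}

```text
clock: 13.32
tool_pos: [0.4798, 0.2035, 0.2484]
tcp_rot: [[-0.84, 0.233, 0.49], [0.202, 0.973, -0.115], [-0.503, 0.003, -0.864]]
wrist_force: [0.8, -0.1, 1.4]
grip_width: 0.0001
gripper_force: 0.6
```

```bash
python3 bar.py; python3 -c "
from h import *
a=ctrl.snapshot('side');cv2.imwrite('pics/c5.png',cv2.convertScaleAbs(cv2.resize(a[60:210,250:400],None,fx=4,fy=4,interpolation=cv2.INTER_CUBIC),alpha=1.7))"
```

```text
t 13.325 pk [-33.6   0.6 262.4] world [0.4798 0.2035 0.2484] w 0.00013531404834767164 0.5763648636639118
side [ 0. 14.] [ 0 13  1  3  3]
top [391. 149.] [391 149   1   1   1]
grip [ 131.  -368.2  692.5] err 0.4748 r 665.5 bar 1.690145978501337
```

Emit:
{"api": "drive_tool", "payload": {
  "plan": [
    {"claw": -1,"x": 18,"y": 0,"z": 23,"rx": 0,"ry": 0,"rz": 0},
    {"claw": -1,"x": 28,"y": 0,"z": 43,"rx": 0,"ry": 0,"rz": 0},
    {"claw": -1,"x": 37,"y": 0,"z": 64,"rx": 0,"ry": 0,"rz": 0},
    {"claw": -1,"x": 44,"y": 0,"z": 79,"rx": 0,"ry": 0,"rz": 0},
    {"claw": -1,"x": 49,"y": 0,"z": 90,"rx": 0,"ry": 0,"rz": 0}
  ]
}}

```text
clock: 14.1
tool_pos: [0.4831, 0.2028, 0.1462]
tcp_rot: [[-0.84, 0.233, 0.489], [0.203, 0.972, -0.116], [-0.503, 0.002, -0.864]]
wrist_force: [0.0, -0.5, 1.4]
grip_width: -0.0001
gripper_force: 0.5
```

Emit:
{"api": "drive_tool", "payload": {
  "plan": [
    {"claw": -1,"x": 1,"y": 0,"z": 2,"rx": 0,"ry": 0,"rz": 0},
    {"claw": -1,"x": 1,"y": 0,"z": 4,"rx": 0,"ry": 0,"rz": 0},
    {"claw": -1,"x": 1,"y": 0,"z": 4,"rx": 0,"ry": 0,"rz": 0}
  ]
}}

```text
clock: 14.48
tool_pos: [0.4837, 0.2026, 0.1426]
tcp_rot: [[-0.84, 0.233, 0.489], [0.202, 0.972, -0.115], [-0.503, 0.002, -0.865]]
wrist_force: [0.2, -0.1, 0.2]
grip_width: 0.0001
gripper_force: 0.0
```

```bash
python3 bar.py; python3 -c "
from g import *
print(Rp.T@ctrl.sense()['wrist_force'])"
```

```text
t 14.475 pk [-83.    0.6 168.7] world [0.4837 0.2026 0.1426] w 6.083047022234916e-05 0.0
side [292.  151.5] [292 150   1   4   4]
top [244.8 224.1] [241 223   8   5  17]
grip [-73.8   0.2 147.4] err 0.0007 r 138.9 bar 0.038603305329152585
[ 0.17218617 -0.31537543  0.17388427]
```

Emit:
{"api": "drive_tool", "payload": {
  "plan": [
    {"claw": -1,"x": 0,"y": 0,"z": 2,"rx": 0,"ry": 0,"rz": 0},
    {"claw": -1,"x": 0,"y": 0,"z": 3,"rx": 0,"ry": 0,"rz": 0},
    {"claw": -1,"x": 0,"y": 0,"z": 4,"rx": 0,"ry": 0,"rz": 0},
    {"claw": -1,"x": 0,"y": 0,"z": 4,"rx": 0,"ry": 0,"rz": 0}
  ]
}}

```text
clock: 15.08
tool_pos: [0.485, 0.2026, 0.1407]
tcp_rot: [[-0.841, 0.234, 0.489], [0.204, 0.972, -0.115], [-0.502, 0.003, -0.865]]
wrist_force: [-36.5, -0.3, 29.6]
grip_width: 0.0001
gripper_force: 21.9
```

It is firm against the stop. I retract and check.

Emit:
{"api": "drive_tool", "payload": {
  "plan": [
    {"claw": -1,"x": 0,"y": 0,"z": -5,"rx": 0,"ry": 0,"rz": 0},
    {"claw": -1,"x": 10,"y": 0,"z": -50,"rx": 0,"ry": 0,"rz": 0},
    {"claw": -1,"x": 60,"y": 0,"z": -80,"rx": 0,"ry": 0,"rz": 0},
    {"claw": -1,"x": 110,"y": 0,"z": -100,"rx": 0,"ry": 0,"rz": 0},
    {"claw": -1,"x": 160,"y": 0,"z": -120,"rx": 0,"ry": 0,"rz": 0}
  ]
}}

```text
clock: 15.7
tool_pos: [0.291, 0.2482, 0.1621]
tcp_rot: [[-0.84, 0.234, 0.489], [0.204, 0.972, -0.115], [-0.503, 0.003, -0.864]]
wrist_force: [-0.4, 0.8, 0.5]
grip_width: -0.0004
gripper_force: 0.0
```

```bash
python3 bar.py; python3 -c "
from h import *
a=ctrl.snapshot('side');b=ctrl.snapshot('top')
cv2.imwrite('pics/c5.png',cv2.convertScaleAbs(np.hstack([cv2.resize(a[100:220,260:380],None,fx=4,fy=4,interpolation=cv2.INTER_CUBIC),b[:,200:480][:400].repeat(1,0)[0:400] if 0 else cv2.copyMakeBorder(b[80:320,200:500],0,240,0,0,0)]),alpha=1.7))"
```

```text
t 15.7 pk [-2.448e+02 -2.000e-01  2.846e+02] world [0.291  0.2482 0.1621] w -0.0003972749207368169 0.0
side [287.3 154. ] [282 150  11   8  41]
top [243.7 228.4] [240 222   9  13  86]
grip [-87.4   2.1 145.7] err 0.002 r 152.5 bar 0.024515498059687914
```

View pics/c5.png

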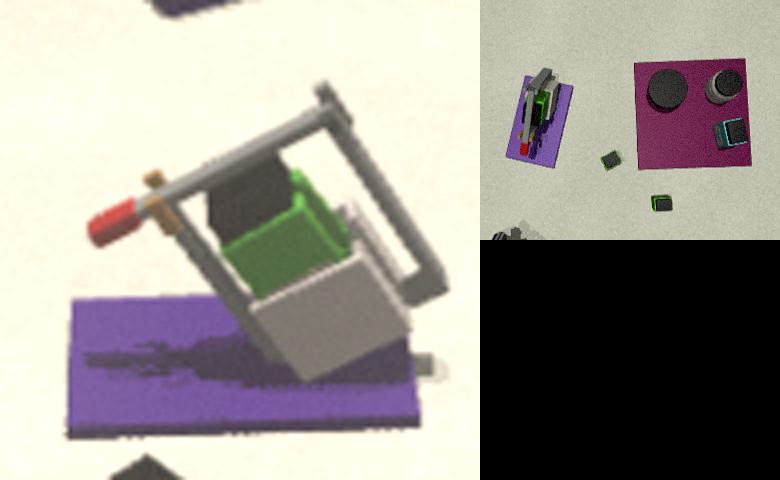

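The bar lies between the brass prongs (160,195) with the grip in front at (115,222). The canister is still seated, the other three stand as before, and the robot is clear. I hand it in.

```bash
python3 -c "
from rig import ctrl
print(ctrl.job_done())"
```

```text
the job is handed in; nothing more can be done
None
```

I handed the job in at about 16 s on the robot's clock: the green canister is seated cap up in the pocket, the bar measured about 0.02 rad in its catch, and the blue canister, jar and tub looked unmoved in the last picture; the hand-in gave no verdict.

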